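# Put the letter scale's check weights back in their fitted case

### The arm

A 6-joint arm with a two-finger parallel gripper is mounted at the origin on a cart in front of the work surface, level with it; the furniture and walls round the work are solid. World frame = base frame: x ahead of the robot, y to its left, z up, the work surface at z = 0. Lengths are in m, angles in rad, forces in N, time in s.
With the tool pointing down it reaches from about 0.35 to 0.85 m from the base axis. Payload 8.1 kg.
Tool frame: the origin (TCP) lies on the mounting face of the last link; the fingertips stand 186 mm ahead of it and the grasp point (between the pads) lies 167 mm ahead of it; z points along the fingers, y is the line along which they close (so a half turn about z gives the same grasp; the last joint's range is limited). The gripper opens to 93 mm and grips with 3 to 60 N. Pads are 15 mm wide; open, the fingers measure 128 mm over their backs; the gripper's body (75 mm by 188 mm) begins 65 mm behind the grasp point.
Start: joints at [-1.282, 0.13, 1.488, -0, 1.523, -0.085], TCP at [0.219, -0.559, 0.405] pointing down, gripper open.
Joint ranges: [-2.96, 2.96], [-0.89, 2.26], [0.02, 2.5], [-1.34, 4.48], [0, 2.73], [-2.66, 2.66]. Speed limits (rad/s): [2.39, 2.39, 2.79, 3.14, 3.14, 3.14].

### API

Orientations are given as a rotation vector (axis times angle).
In Python, from plant import * gives the robot as it stands. The module is installed in compiled form; this text tells all that it offers.
- The arm moves only by the tool arm_command, never from a script. Its argument "increments" is a list of rows, each a list of 6 numbers: the shift along the tool's x, y, z in units of 0.2 m (1.0 is 0.2 m), then the turn, a rotation vector about the tool's x, y, z in units of pi rad (1.0 is pi rad). A call has exactly 5 rows; each row is the pose to reach, as a shift and turn from the pose commanded when the call began, along the tool's axes at that moment, turning the shorter way round; what a row does not reach only later rows make up. A row lasts 1/8 s, in which the tool goes at most 62.5 mm and 10.7 degrees, less where a joint would pass 70% of its speed; a pose out of reach is approached as far as the arm can. A call with a number of a shift or a turn outside -1 to 1 is refused whole. A call with a gripper value outside its range is refused whole. "fingers" is the closure, from -1 (fully open) to 1 (shut), set as the call begins (left out, the last holds). The fingers move at their own pace and stop on an object; "force" is the grip in N (left out, the last holds). Time passes only in rows, so rows that repeat a pose let the fingers close, or fill a call up. It gives the time, the measured TCP pose, the force, the opening and the grip force at its end, in the units of the state.
- read_state(): the state, without advancing time (a new reading comes with each control period).
- read_camera(name): name is "scene" or "top" or "wrist"; returns a dict with "image" (480x640x3 uint8, red, green, blue), "fx", "fy", "cx", "cy" (pixels), "T" (4x4, takes a point from camera to world coordinates). Camera axes: x right, y down, z forward; pixel columns grow to the right and rows downward; lengths in m; the calibration is good to about 2 mm. A picture is of the moment at which its call begins. There is no depth.
- close_job(): hands the job in; it is judged then, once.
The state is a dict: "t": time; "q": joint angles; "dq": joint speeds; "joint_torque": joint torques, N m; "tool_pos": TCP position; "orientation": TCP orientation; "force": force on the tool from outside, world axes, zero at the start; "wrist_torque": the same for the moment, N m; "opening": finger opening in m; "gripper_force": force on a finger pad.
Only numpy, scipy, OpenCV 4.12 (cv2) and the standard library are available. Lean on these libraries where they do the work, as an engineer would, in place of code of your own. Each camera call takes 0.05 s, during which the arm holds its last target. There are 200 camera calls.

### The job

The letter scale has been checked, so put its four steel check weights away: swing the case's clear cover open, stand each weight upright and fully down in the well made for its size, in order from the largest to the smallest along the row, and close the cover fully again. Set the weights down gently rather than dropping them, and leave the letter scale and the clip dish where they are.

Things in the scene. Friction and masses are not known exactly. Their poses are not given: they have to be found in the camera images.
- weight_500g: plain steel 500 g check weight: upright cylinder 40 mm across, 44 mm high, with a knob of 26 mm diameter on a short neck, from 47 to 62 mm above the underside. Grip it across the knob, fingertips above the shoulder. Origin: centre of its underside, z up; round. Loose, stands on the desk.
- weight_200g: plain steel 200 g check weight: upright cylinder 30 mm across, 30 mm high, with a knob of 19 mm diameter on a short neck, from 33 to 46 mm above the underside. Grip it across the knob, fingertips above the shoulder. Origin: centre of its underside, z up; round. Loose, stands on the desk.
- weight_100g: plain steel 100 g check weight: upright cylinder 24 mm across, 23 mm high, with a knob of 15 mm diameter on a short neck, from 26 to 37 mm above the underside. Grip it across the knob, fingertips above the shoulder. Origin: centre of its underside, z up; round. Loose, stands on the desk.
- weight_50g: plain steel 50 g check weight: upright cylinder 19 mm across, 18 mm high, with a knob of 12 mm diameter on a short neck, from 21 to 31 mm above the underside. Grip it across the knob, fingertips above the shoulder. Origin: centre of its underside, z up; round. Loose, stands on the desk.
- case: oak case, 84 (x) x 228 mm (y), fixed. Origin: centre of underside; x away from the robot to the hinge side, y along the wells to the left, z up. Rim 24 mm high, insert 20. Four flat wells on x = 0, 14 mm deep (floor z = 6), 3 mm chamfers, largest left: 46 mm wide at y = +80 (for 500 g), 36 at +20 (200 g), 30 at -33 (100 g), 25 at -79 mm (50 g).
- cover (a joint): clear box-shaped cover, 50 mm high, on the case; hinge along the far edge (case x = +42, z = 24 mm, parallel to y). 0 = closed, grows as the front swings up and back; stop at 1.8 rad, just past upright. Stiff friction hinge (0.09 N m): stays where left; press the tab down to shut it fully. Starts ajar; upright it clears the wells.
- cover_tab (a point): middle of the black tab on the cover's front lower edge: 24 mm wide (case y), 7 thick, sticks out 30; the point is 18 mm out from the front wall, 102 from the hinge line (case x = -60, z = 28.5 mm when closed). Pinch its 24 mm width, fingers down: it turns between the pads through the whole swing. Upright, the wall is 18 mm below the point.
- letter_scale: bystander: grey desk letter scale with a square steel platform, 190 x 140 x 35 mm; origin at the centre of its underside. Leave it alone.
- clip_dish: bystander: dark glazed round dish with paper clips, 97 mm across, 24 mm high; origin at the centre of its underside. Leave it alone.

How it is judged:
On the way, in this order (a step that is already met when the one before it is completed fails the run):
1. the cover is swung open (value of joint cover above 1.1 rad), for 0.2 s.
2. all four weights stand fully down in their own wells, by size (x of weight_500g in the frame of case between -0.006 and 0.006 m and y of weight_500g in the frame of case between 0.074 and 0.086 m and z of each of weight_500g, weight_200g, weight_100g, weight_50g in the frame of case below 0.009 m and angle between each of weight_500g, weight_200g, weight_100g, weight_50g's own z axis and vertical below 0.15 rad and x of weight_200g in the frame of case between -0.006 and 0.006 m and y of weight_200g in the frame of case between 0.014 and 0.026 m and x of weight_100g in the frame of case between -0.006 and 0.006 m and y of weight_100g in the frame of case between -0.039 and -0.027 m and x of weight_50g in the frame of case between -0.006 and 0.006 m and y of weight_50g in the frame of case between -0.085 and -0.073 m), for 0.2 s.
At the end, for the whole second after the job is handed in: Each weight stands upright (within 0.15 rad) in the well of its own size, within 6 mm of the well's centre in x and y and no more than 3 mm above the well floor, at rest; the cover is closed (joint below 0.06 rad) (all of step 2 and linear speed of each of weight_500g, weight_200g, weight_100g, weight_50g below 0.02 m/s and value of joint cover below 0.06 rad); the robot touches nothing.
It fails at once if the letter scale or the clip dish is shifted by more than 25 mm (distance of any of letter_scale, clip_dish from where it was at the start of the episode above 0.025 m).
It fails at once if a weight is dropped: it falls free of the fingers by more than about 20 mm ((linear speed of weight_500g above 0.62 m/s and contact force between the fingers and weight_500g below 0.05 N) or (linear speed of weight_200g above 0.62 m/s and contact force between the fingers and weight_200g below 0.05 N) or (linear speed of weight_100g above 0.62 m/s and contact force between the fingers and weight_100g below 0.05 N) or (linear speed of weight_50g above 0.62 m/s and contact force between the fingers and weight_50g below 0.05 N)).
It also fails if it takes over 109 s, if anything falls off the work surface, if the arm or the gripper's body presses on something with over 40 N, if the wrist force passes 120 N, or if a joint passes its speed limit or range.

## Working session

There is one attempt and no reset: what is moved stays moved. The work goes in short steps, Python scripts to look and compute and a tool call to move; the robot and the scene stay as the last step left them, time stands still between calls to the robot, and variables do not carry over. Pictures are saved under pics/ and viewed, at most 14 in all, crops included, and the job is handed in when it is done.

Besides the shell and the picture viewer there is one more tool, called by a JSON object that holds its "fn" and its "kwargs". arm_command: Moves the arm, as the interface text tells. Shifts and turns lie within -1 to 1; 1 stands for 0.2 m of shift or pi rad of turn. Its arguments: {"type":"object","properties":{"increments":{"type":"array","items":{"type":"array","items":{"type":"number","minimum":-1,"maximum":1}}},"fingers":{"type":"number"},"force":{"type":"number"}},"required":["increments"]}

```bash
mkdir -p pics; python3 - <<'E'
from plant import *
import cv2,numpy as np
s=read_state();print({k:np.round(v,3) for k,v in s.items()})
for n in("scene","top"):
    c=read_camera(n);cv2.imwrite(f"pics/{n}0.png",c["image"][:,:,::-1]);np.savez(f"{n}0.npz",**c);print(n,c["fx"],c["cx"],c["cy"],np.round(c["T"],3))
E
```

```text
{'t': np.float64(0.0), 'q': array([-1.282,  0.131,  1.489, -0.   ,  1.523, -0.085]), 'dq': array([ 0.001, -0.001,  0.   , -0.   , -0.   ,  0.002]), 'joint_torque': array([-0.0000e+00, -5.5983e+01, -4.9177e+01,  7.7000e-02,  3.5000e-02,
       -0.0000e+00]), 'tool_pos': array([ 0.219, -0.558,  0.404]), 'orientation': array([-3.085, -0.583,  0.   ]), 'force': array([ 0.336, -0.034, -0.172]), 'wrist_torque': array([-0.007, -0.01 , -0.078]), 'gripper_force': np.float64(0.0), 'opening': np.float64(0.093)}
scene 596.6238684335838 331.61304103952904 223.87881724331217 [[-0.794 -0.468  0.387 -0.007]
 [-0.608  0.616 -0.502  0.875]
 [-0.004 -0.634 -0.773  1.132]
 [ 0.     0.     0.     1.   ]]
top 513.6398454355818 316.18531638392136 236.60507119778188 [[-2.60e-02 -9.95e-01  1.01e-01  3.96e-01]
 [-1.00e+00  2.50e-02 -3.00e-03  1.78e-01]
 [ 1.00e-03 -1.01e-01 -9.95e-01  1.18e+00]
 [ 0.00e+00  0.00e+00  0.00e+00  1.00e+00]]
```

View pics/top0.png

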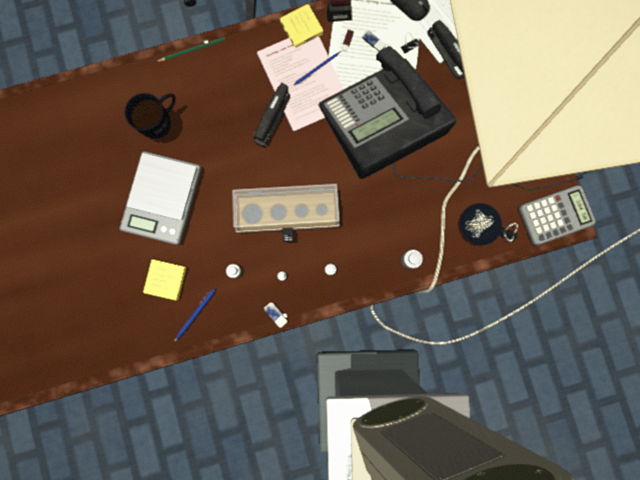

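View pics/scene0.png

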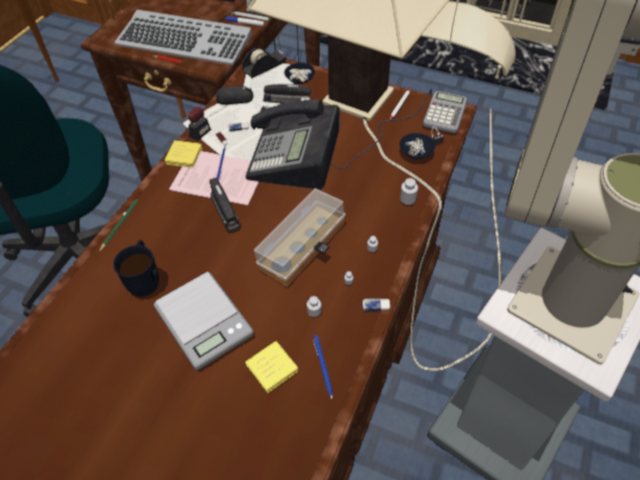

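The top view shows the weights at about (412,259), (233,270), (330,269) and (281,275). It also shows the tab at (288,236) and the case around (287,210). The scene view shows the same things, with the cover slightly ajar and the lamp at the far right.

```bash
cat > h.py <<'E'
import numpy as np,cv2,json
from scipy.spatial.transform import Rotation as R
def ray(c,p):
    d=np.array([(p[0]-float(c["cx"]))/float(c["fx"]),(p[1]-float(c["cy"]))/float(c["fy"]),1]);T=c["T"]
    return T[:3,3],T[:3,:3]@d
def plane(c,p,z):
    o,d=ray(c,p);return o+d*(z-o[2])/d[2]
def tri(r):
    A=0;b=0
    for o,d in r:
        d=d/np.linalg.norm(d);M=np.eye(3)-np.outer(d,d);A=A+M;b=b+M@o
    return np.linalg.solve(A,b)
def proj(c,P):
    q=np.linalg.inv(c["T"])@np.r_[P,1];return q[:2]/q[2]*[c["fx"],c["fy"]]+[c["cx"],c["cy"]]
def blob(c,f,box,amin=5):
    x0,y0,x1,y1=box;im=c["image"][y0:y1,x0:x1].astype(int)
    n,l,s,ce=cv2.connectedComponentsWithStats(f(im).astype(np.uint8))
    return [(s[i,4],np.round(ce[i]+[x0,y0],1),s[i,:4]+[x0,y0,0,0]) for i in range(1,n) if s[i,4]>=amin]
def go(state,tip,yaw):
    """increment units to bring fingertips to 'tip', tool down, with tool y at heading yaw (mod pi)"""
    R0=R.from_rotvec(state["orientation"]);best=None
    for k in(0,np.pi):
        y=np.array([np.cos(yaw+k),np.sin(yaw+k),0]);z=np.array([0,0,-1.]);x=np.cross(y,z)
        Rt=R.from_matrix(np.c_[x,y,z]);rv=(R0.inv()*Rt).as_rotvec()
        if best is None or np.linalg.norm(rv)<np.linalg.norm(best):best=rv
    d=R0.inv().apply(np.array(tip)+[0,0,.186]-state["tool_pos"])
    return np.round(d/.2,3),np.round(best/np.pi,4)
E
python3 - <<'E'
from h import *
t=np.load("top0.npz");s=np.load("scene0.npz")
bright=lambda im:im.min(2)>120
dark=lambda im:im.max(2)<45
for n,b,bs in(("500",(398,245,426,272),(395,175,420,208)),("200",(222,260,245,282),(303,292,326,320)),("100",(320,260,342,280),(363,232,382,254)),("50",(274,268,290,282),(341,268,356,287))):
    print(n,blob(t,bright,b),blob(s,bright,bs))
print("tab",blob(t,dark,(278,225,300,246)),blob(s,dark,(308,236,334,260)))
w=lambda im:(im[:,:,0]-im[:,:,2]<30)&(im.min(2)>60)
print("wells",blob(t,w,(236,200,338,224),20))
h,i=np.hstack,0
a=cv2.resize(t["image"][185:285,220:350],None,fx=3,fy=3,interpolation=2);a2=cv2.resize(s["image"][170:330,245:425],(390,347),interpolation=2)
cv=np.zeros((347,780,3),np.uint8);cv[:300,:390]=a;cv[:,390:]=a2;cv2.imwrite("pics/c1.png",cv[:,:,::-1])
E
```

```text
500 [(np.int32(277), array([412.8, 258.5]), array([404, 250,  19,  18]))] [(np.int32(22), array([415.6, 177.1]), array([411, 175,   9,   6])), (np.int32(192), array([409.4, 186. ]), array([401, 178,  17,  16]))]
200 [(np.int32(162), array([232.6, 270.6]), array([226, 264,  14,  14]))] [(np.int32(161), array([313.4, 303.4]), array([307, 296,  14,  15]))]
100 [(np.int32(100), array([330., 269.]), array([325, 264,  11,  11]))] [(np.int32(91), array([372.4, 241.5]), array([367, 236,  11,  12]))]
50 [(np.int32(63), array([281.2, 275.6]), array([277, 271,   9,  10]))] [(np.int32(63), array([348.4, 276.1]), array([345, 271,   8,  10]))]
tab [(np.int32(16), array([292.8, 236.4]), array([291, 230,   4,  12]))] [(np.int32(11), array([317.6, 246.3]), array([316, 244,   5,   6])), (np.int32(5), array([321.6, 252.4]), array([320, 252,   4,   2]))]
wells [(np.int32(28), array([236.1, 212.5]), array([236, 200,   2,  24])), (np.int32(33), array([336.7, 209. ]), array([336, 200,   2,  23])), (np.int32(304), array([252. , 213.4]), array([242, 204,  20,  20])), (np.int32(188), array([278.1, 211.9]), array([271, 205,  16,  15])), (np.int32(129), array([301.2, 210.6]), array([295, 205,  13,  12])), (np.int32(91), array([321.3, 209.5]), array([316, 205,  11,  10]))]
```

View pics/c1.png

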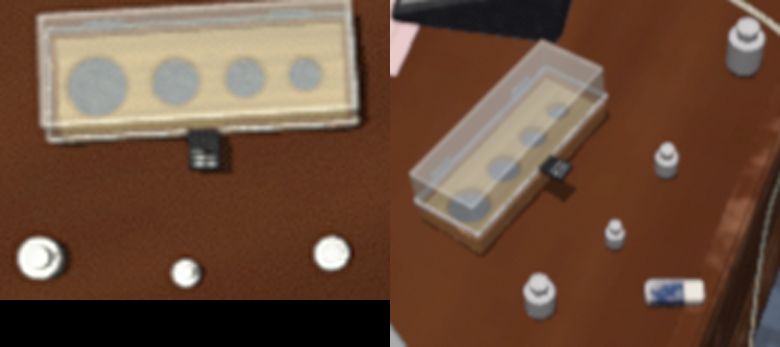

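The crop shows the four wells as grey discs, largest to the left, and the black tab at top-view pixel (287.7,235) and scene pixel (322,247.5). The cover is ajar by a small angle.

```bash
python3 - <<'E'
from h import *
from plant import read_state
t=np.load("top0.npz");s=np.load("scene0.npz")
W=np.array([plane(t,p,.008)[:2] for p in((252,213.4),(278.1,211.9),(301.2,210.6),(321.3,209.5))])
ys=np.array([.08,.02,-.033,-.079])
d,_=np.polyfit(ys,W,1),0
ax=d[0]/np.linalg.norm(d[0]);O=(W-np.outer(ys,ax)).mean(0)
print("case",O.round(4),"yaxis",ax.round(4),"scale",np.linalg.norm(d[0]),"res",(W-O-np.outer(ys,ax)).round(4).tolist())
psi=np.arctan2(-ax[0],ax[1]);print("psi",psi)
ex=np.array([ax[1],-ax[0]])
T=tri([ray(t,(287.7,235)),ray(s,(322,247.5))]);print("tab",T.round(4))
print("tab in case",(T[:2]-O)@ex,(T[:2]-O)@ax,"angle",np.arctan2(T[2]-.024,.042-(T[:2]-O)@ex)-np.arctan2(.0045,.102))
J={"O":O.tolist(),"psi":psi,"tab":T.tolist()}
for n,a,b,h in(("500",(412.8,258.5),(409.4,187),.044),("200",(232.6,270.6),(313.4,303.4),.030),("100",(330,269),(372.4,241.5),.023),("50",(281.2,275.6),(348.4,276.1),.018)):
    P=plane(t,a,h);J[n]=P.tolist();print(n,P.round(4),tri([ray(t,a),ray(s,b)]).round(4))
json.dump(J,open("m.json","w"))
st=read_state()
a=psi+np.pi/2
print(go(st,[T[0],T[1],.15],a)) 
# lamp shade edge at heights
for z in(.3,.45):print("shade",z,[plane(t,p,z).round(2) for p in((452,0),(490,185))])
c=0
E
```

```text
case [0.5742 0.2406] yaxis [-0.0313  0.9995] scale 1.00581625535472 res [[-0.0, 0.0004], [0.0, 0.0002], [0.0, -0.0001], [-0.0, -0.0005]]
psi 0.031321548546416667
tab [0.5151 0.2375 0.0418]
tab in case -0.059165629181291306 -0.0012636840578660743 angle 0.12975434037545944
500 [ 0.4563 -0.0379  0.044 ] [ 0.4554 -0.0376  0.0475]
200 [0.4403 0.3634 0.03  ] [0.4399 0.3625 0.0348]
100 [0.4386 0.1454 0.023 ] [0.4378 0.1453 0.0296]
50 [0.4267 0.2558 0.018 ] [0.4261 0.255  0.0253]
(array([ 2.831, -3.164,  0.345]), array([-0.0005,  0.    ,  0.109 ]))
shade 0.3 [array([ 0.91, -0.08,  0.3 ]), array([ 0.57, -0.13,  0.3 ])]
shade 0.45 [array([ 0.82, -0.04,  0.45]), array([ 0.54, -0.08,  0.45])]
```

{"fn": "arm_command", "kwargs": {"increments": [[0.2,-0.23,0,0,0,0.05],[0.4,-0.46,0,0,0,0.109],[0.6,-0.69,0,0,0,0.109],[0.8,-0.92,0,0,0,0.109],[0.87,-1,0,0,0,0.109]], "fingers": -0.2, "force": 30}}

```text
t: 0.72
tool_pos: [0.3087, -0.3061, 0.4044]
orientation: [-3.14, -0.053, -0.0]
force: [0.7, -0.4, -1.0]
opening: 0.0562
gripper_force: 0.0
```

```bash
cat > n.py <<'E'
import sys
from h import *
from plant import *
J=json.load(open("m.json"));st=read_state()
O=np.array(J["O"]);p=J["psi"];ex=np.array([np.cos(p),np.sin(p)]);ey=np.array([-ex[1],ex[0]])
def case(x,y,z):return np.r_[O+x*ex+y*ey,z]
def tgt(*tip):print("t",round(float(st["t"]),2),"tip",(st["tool_pos"]-[0,0,.186]).round(4),"inc",*go(st,tip,p+np.pi/2))
E
python3 - <<'E'
from n import *
tgt(*J["tab"][:2],.15)
print(R.from_rotvec(st["orientation"]).as_matrix().round(3))
E
```

```text
t 0.72 tip [ 0.3087 -0.3061  0.2184] inc [ 1.123 -2.682  0.344] [-0.0002 -0.0001  0.0008]
[[ 0.999  0.034  0.   ]
 [ 0.034 -0.999  0.001]
 [ 0.    -0.001 -1.   ]]
```

{"fn": "arm_command", "kwargs": {"increments": [[0.1,-0.25,0,0,0,0],[0.2,-0.5,0,0,0,0],[0.3,-0.75,0,0,0,0],[0.4,-1,0,0,0,0],[0.4,-1,0,0,0,0]]}}

```text
t: 1.35
tool_pos: [0.3824, -0.1033, 0.4045]
orientation: [-3.14, -0.059, -0.0]
force: [0.2, 0.1, 0.8]
opening: 0.0558
gripper_force: 0.0
```

{"fn": "arm_command", "kwargs": {"increments": [[0.1,-0.25,0,0,0,0],[0.2,-0.5,0,0,0,0],[0.3,-0.75,0,0,0,0],[0.4,-1,0,0,0,0],[0.4,-1,0,0,0,0]]}}

```text
t: 1.98
tool_pos: [0.456, 0.0978, 0.4041]
orientation: [-3.141, -0.055, 0.002]
force: [0.2, -0.8, 0.9]
opening: 0.0558
gripper_force: 0.0
```

{"fn": "arm_command", "kwargs": {"increments": [[0.1,-0.2,0.1,0,0,0],[0.2,-0.4,0.2,0,0,0],[0.3,-0.68,0.34,0,0,0.001],[0.32,-0.68,0.34,0,0,0.001],[0.32,-0.68,0.34,0,0,0.001]]}}

```text
t: 2.6
tool_pos: [0.5156, 0.2325, 0.3363]
orientation: [3.14, 0.043, -0.002]
force: [-0.4, 0.3, 0.4]
opening: 0.0558
gripper_force: 0.0
```

```bash
python3 - <<'E'
from n import *
tgt(*J["tab"][:2],.15)
c=read_camera("wrist");np.savez("w1.npz",**c);cv2.imwrite("pics/w1.png",c["image"][:,:,::-1])
print(proj(c,J["tab"]),c["T"].round(3))
E
```

```text
t 2.6 tip [0.5156 0.2325 0.1503] inc [-0.002 -0.025  0.002] [ 0.0004  0.0003 -0.0012]
[317.14368888 234.78663307] [[ 0.027 -0.956 -0.294  0.598]
 [-1.    -0.026 -0.009  0.235]
 [ 0.001  0.294 -0.956  0.317]
 [ 0.     0.     0.     1.   ]]
```

View pics/w1.png

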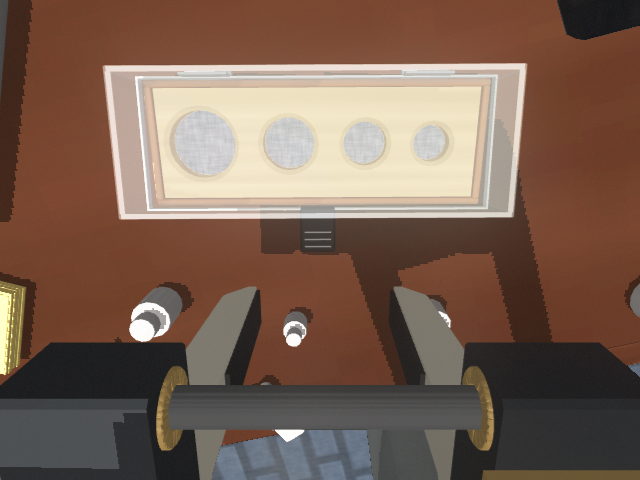

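The wrist view confirms the tab at (318,236) against a prediction of (317,235), so the calibration is good. The wells are at about (205,143), (289,142), (365,142) and (431,142).

{"fn": "arm_command", "kwargs": {"increments": [[0,-0.02,0.2,0,0,0],[0,-0.02,0.4,0,0,0],[0,-0.02,0.55,0,0,0],[0,-0.02,0.585,0,0,0],[0,-0.02,0.585,0,0,0]]}}

```text
t: 3.28
tool_pos: [0.5156, 0.2371, 0.221]
orientation: [-3.141, -0.043, -0.002]
force: [-0.1, -0.1, 0.1]
opening: 0.0559
gripper_force: 0.0
```

{"fn": "arm_command", "kwargs": {"increments": [[0,0,0,0,0,0],[0,0,0,0,0,0],[0,0,0,0,0,0],[0,0,0,0,0,0],[0,0,0,0,0,0]], "fingers": 1, "force": 30}}

```text
t: 3.9
tool_pos: [0.5152, 0.2374, 0.2198]
orientation: [3.14, 0.044, 0.0]
force: [1.1, -5.2, 0.4]
opening: 0.0235
gripper_force: 30.0
```

```bash
python3 - <<'E'
from n import *
c=np.load("w1.npz")
W=[plane(c,q,.006)[:2] for q in((205,143),(289,142.5),(365,142.5),(431,142))]
for w in W:print("well in case",((w-O)@ex).round(4),((w-O)@ey).round(4))
tip=st["tool_pos"]-[0,0,.186];print(tip,st["opening"],st["gripper_force"],st["force"])
# arc increments: tab angle th0 -> th1 about hinge
H=case(.042,0,.024);r=np.hypot(.102,.0045);a0=np.arctan2(.0045,.102)
T=np.array(J["tab"]);th0=np.arctan2(T[2]-.024,(H[:2]-T[:2])@ex)-a0
R0=R.from_rotvec(st["orientation"]);P=lambda th:H+np.r_[-ex*r*np.cos(th+a0),r*np.sin(th+a0)]
for th in np.linspace(th0,1.65,11):print(round(th,2),(R0.inv().apply(P(th)-P(th0))/.2).round(3))
E
```

```text
well in case -0.0003 0.0798
well in case -0.0002 0.0191
well in case -0.0004 -0.0358
well in case -0.0003 -0.0835
[0.51519774 0.23743545 0.03375686] 0.02351355712595663 30.00525265932083 [ 1.09138023 -5.23709838  0.4467532 ]
0.13 [0. 0. 0.]
0.28 [ 0.019  0.    -0.075]
0.43 [ 0.05   0.    -0.146]
0.59 [ 0.09  -0.    -0.212]
0.74 [ 0.141 -0.    -0.271]
0.89 [ 0.199 -0.    -0.322]
1.04 [ 0.265 -0.    -0.363]
1.19 [ 0.336 -0.001 -0.394]
1.35 [ 0.411 -0.001 -0.414]
1.5 [ 0.488 -0.001 -0.422]
1.65 [ 0.566 -0.001 -0.418]
```

{"fn": "arm_command", "kwargs": {"increments": [[0.019,0,-0.075,0,0,0],[0.05,0,-0.146,0,0,0],[0.09,0,-0.212,0,0,0],[0.141,0,-0.271,0,0,0],[0.199,0,-0.322,0,0,0]]}}

```text
t: 4.53
tool_pos: [0.5547, 0.2387, 0.2848]
orientation: [3.14, 0.044, -0.003]
force: [-0.9, -5.5, -3.1]
opening: 0.0226
gripper_force: 30.0
```

{"fn": "arm_command", "kwargs": {"increments": [[0.066,0,-0.041,0,0,0],[0.137,0,-0.072,0,0,0],[0.212,0,-0.092,0,0,0],[0.289,0,-0.1,0,0,0],[0.367,0,-0.096,0,0,0]]}}

```text
t: 5.15
tool_pos: [0.6292, 0.2409, 0.3059]
orientation: [-3.141, -0.044, -0.003]
force: [-2.7, -4.8, 5.6]
opening: 0.0227
gripper_force: 30.0
```

{"fn": "arm_command", "kwargs": {"increments": [[0,0,0,0,0,0],[0,0,0,0,0,0],[0,0,0,0,0,0],[0,0,0,0,0,0],[0,0,-0.05,0,0,0]], "fingers": -0.1}}

```text
t: 5.78
tool_pos: [0.6276, 0.2411, 0.3126]
orientation: [3.141, 0.045, -0.003]
force: [-0.1, -0.3, -0.1]
opening: 0.0507
gripper_force: 0.0
```

{"fn": "arm_command", "kwargs": {"increments": [[0,0,-0.2,0,0,0],[0,0,-0.4,0,0,0],[-0.2,-0.2,-0.4,0,0,0],[-0.4,-0.4,-0.4,0,0,0],[-0.6,-0.5,-0.4,0,0,0]]}}

```text
t: 6.4
tool_pos: [0.5039, 0.3392, 0.3944]
orientation: [-3.14, -0.046, -0.002]
force: [-0.6, 0.9, 0.1]
opening: 0.0512
gripper_force: 0.0
```

```bash
python3 - <<'E'
from n import *
c=read_camera("wrist");np.savez("w2.npz",**c);cv2.imwrite("pics/w2.png",c["image"][:,:,::-1])
tgt(*J["200"][:2],.15)
print([(n,proj(c,J[n]).round(0)) for n in("500","200","100","50")],[proj(c,case(0,y,.02)).round(0) for y in (.08,.02,-.033,-.079)])
E
```

```text
t 6.4 tip [0.5039 0.3392 0.2084] inc [-0.314 -0.13   0.292] [-0.0004 -0.0003 -0.0007]
[('500', array([768., 282.])), ('200', array([296., 281.])), ('100', array([537., 286.])), ('50', array([413., 292.]))] [array([351., 128.]), array([424., 128.]), array([489., 128.]), array([545., 128.])]
```

View pics/w2.png

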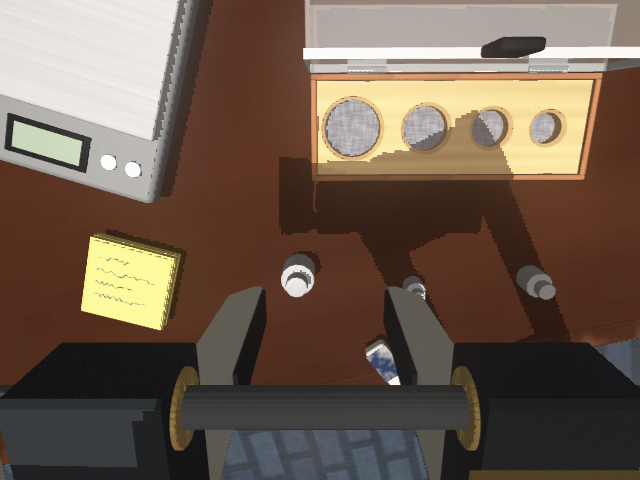

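Cover is upright. The well rims are at about (352,128), (425,128), (490,128) and (546,127), and the 200 g shoulder is at (297,279). All are within 2 px of prediction. I'll pick up the 200 g weight next.

{"fn": "arm_command", "kwargs": {"increments": [[-0.15,-0.06,0,0,0,0],[-0.314,-0.13,0.15,0,0,0],[-0.314,-0.13,0.35,0,0,0],[-0.314,-0.13,0.55,0,0,0],[-0.314,-0.13,0.6,0,0,0]]}}

```text
t: 7.08
tool_pos: [0.441, 0.3612, 0.271]
orientation: [3.139, 0.045, -0.006]
force: [-0.6, -1.4, 0.6]
opening: 0.0509
gripper_force: 0.0
```

```bash
python3 - <<'E'
from n import *
tgt(*J["200"][:2],.033)
c=read_camera("wrist");print(proj(c,[*J["200"][:2],.046]));im=c["image"]
cv2.imwrite("pics/w3.png",im[200:460,150:500,::-1])
E
```

```text
t 7.08 tip [0.441  0.3612 0.085 ] inc [-0.002 -0.011  0.26 ] [ 0.0008  0.0012 -0.0009]
[319.97415272 272.15116092]
```

View pics/w3.png

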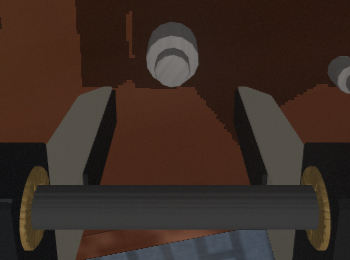

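The knob is at full-image (322,269) against a predicted (320,272), about 1 mm off, so I'll descend and grip.

{"fn": "arm_command", "kwargs": {"increments": [[0.002,-0.008,0.1,0,0,0],[0.004,-0.008,0.2,0,0,0],[0.004,-0.008,0.26,0,0,0],[0.004,-0.008,0.26,0,0,0],[0.004,-0.008,0.26,0,0,0]]}}

```text
t: 7.75
tool_pos: [0.4429, 0.3637, 0.2218]
orientation: [-3.141, -0.044, -0.001]
force: [0.5, -0.8, 0.5]
opening: 0.0511
gripper_force: 0.0
```

{"fn": "arm_command", "kwargs": {"increments": [[0,0,0,0,0,0],[0,0,0,0,0,0],[0,0,0,0,0,0],[0,0,0,0,0,0],[0,0,0,0,0,0]], "fingers": 1, "force": 25}}

```text
t: 8.38
tool_pos: [0.4427, 0.3635, 0.2215]
orientation: [-3.141, -0.044, -0.0]
force: [-0.4, -0.9, 0.8]
opening: 0.0181
gripper_force: 25.0
```

{"fn": "arm_command", "kwargs": {"increments": [[0,0,-0.05,0,0,0],[0,0,-0.2,0,0,0],[0,0,-0.4,0,0,0],[0,0,-0.5,0,0,0],[0,0,-0.5,0,0,0]]}}

```text
t: 9.0
tool_pos: [0.4432, 0.3639, 0.3232]
orientation: [-3.139, -0.044, -0.005]
force: [0.9, -0.7, -2.6]
opening: 0.0182
gripper_force: 25.0
```

```bash
python3 - <<'E'
from n import *
print(st["opening"],st["gripper_force"])
tgt(*case(0,.02,.133))
tgt(*case(0,.02,.04))
E
```

```text
0.01816869137138732 24.999696329177823
t 9.0 tip [0.4432 0.3639 0.1372] inc [0.637 0.535 0.022] [-0.0006 -0.001  -0.001 ]
t 9.0 tip [0.4432 0.3639 0.1372] inc [0.635 0.536 0.487] [-0.0006 -0.001  -0.001 ]
```

{"fn": "arm_command", "kwargs": {"increments": [[0.16,0.14,0,0,0,0],[0.32,0.27,0,0,0,0],[0.48,0.4,0,0,0,0],[0.6,0.5,0,0,0,-0.001],[0.636,0.535,0,0,0,-0.001]]}}

```text
t: 9.62
tool_pos: [0.5734, 0.2585, 0.3187]
orientation: [3.14, 0.046, -0.005]
force: [-0.1, 0.9, -2.0]
opening: 0.0181
gripper_force: 25.0
```

{"fn": "arm_command", "kwargs": {"increments": [[0,0,0.1,0,0,0],[0,0,0.2,0,0,0],[0,0,0.3,0,0,0],[0,0,0.35,0,0,0],[0,0,0.35,0,0,0]]}}

```text
t: 10.25
tool_pos: [0.5721, 0.2603, 0.2499]
orientation: [3.14, 0.05, -0.003]
force: [0.5, 0.9, -1.5]
opening: 0.0179
gripper_force: 25.0
```

```bash
python3 - <<'E'
from n import *
tgt(*case(0,.02,.0415)); print(st["force"])
c=read_camera("wrist");print(proj(c,case(0,.02,.02)));cv2.imwrite("pics/w4.png",c["image"][130:430,150:500,::-1])
E
```

```text
t 10.25 tip [0.5721 0.2603 0.0639] inc [ 0.007 -0.001  0.112] [0.0002 0.0007 0.0002]
[ 0.48650732  0.88517548 -1.51693548]
[324.23160088 265.8894373 ]
```

View pics/w4.png

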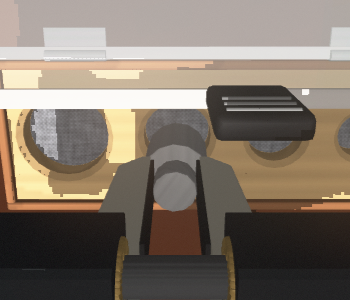

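The weight hangs upright in the pads above its well, and the cover and tab are clear of the gripper. I'll lower it.

{"fn": "arm_command", "kwargs": {"increments": [[0.006,0,0.03,0,0,0],[0.006,0,0.06,0,0,0],[0.006,0,0.09,0,0,0],[0.006,0,0.108,0,0,0],[0.006,0,0.112,0,0,0]]}}

```text
t: 10.92
tool_pos: [0.5739, 0.2601, 0.2284]
orientation: [3.141, 0.049, -0.001]
force: [0.5, -0.1, -1.9]
opening: 0.0183
gripper_force: 25.0
```

```bash
python3 - <<'E'
from n import *
tgt(*case(0,.02,.0415)); print(st["force"])
E
```

```text
t 10.93 tip [0.5739 0.2601 0.0424] inc [-0.002 -0.003  0.005] [ 0.0001  0.0002 -0.    ]
[ 0.5087223  -0.09369999 -1.87293214]
```

{"fn": "arm_command", "kwargs": {"increments": [[0,0,0.004,0,0,0],[0,0,0.008,0,0,0],[0,0,0.012,0,0,0],[0,0,0.012,0,0,0],[0,0,0.012,0,0,0]]}}

```text
t: 11.55
tool_pos: [0.5744, 0.2602, 0.2274]
orientation: [-3.141, -0.049, -0.002]
force: [-0.3, -1.7, 6.1]
opening: 0.0182
gripper_force: 25.0
```

{"fn": "arm_command", "kwargs": {"increments": [[0,0,0,0,0,0],[0,0,0,0,0,0],[0,0,0,0,0,0],[0,0,0,0,0,0],[0,0,0,0,0,0]], "fingers": 0.2}}

```text
t: 12.18
tool_pos: [0.574, 0.2602, 0.2265]
orientation: [-3.141, -0.049, 0.0]
force: [-0.7, 0.3, 0.3]
opening: 0.0373
gripper_force: 0.0
```

{"fn": "arm_command", "kwargs": {"increments": [[0,0,-0.1,0,0,0],[0,0,-0.3,0,0,0],[0,0,-0.5,0,0,0],[-0.2,0,-0.6,0,0,0],[-0.3,0,-0.6,0,0,0]]}}

```text
t: 12.8
tool_pos: [0.5137, 0.2587, 0.351]
orientation: [-3.139, -0.049, -0.008]
force: [-0.1, -0.6, -0.4]
opening: 0.0371
gripper_force: 0.0
```

```bash
python3 - <<'E'
from n import *
tgt(*J["50"][:2],.1)
c=read_camera("wrist");print([proj(c,case(0,.02,z)).round() for z in(.006,.036,.052)],proj(c,[*J["50"][:2],.031]));cv2.imwrite("pics/w5.png",c["image"][:,:,::-1])
E
```

```text
t 12.8 tip [0.5137 0.2587 0.165 ] inc [-0.437  0.001  0.323] [-0.0007 -0.0017  0.0001]
[array([326., 142.]), array([326., 145.]), array([326., 147.])] [326.0160811  332.00077217]
```

View pics/w5.png

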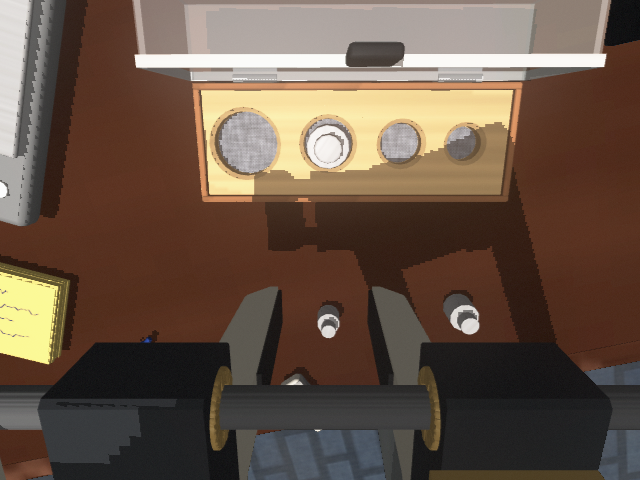

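The 200 g weight is seated at (327,147) as predicted. The 50 g knob is at (328,331), predicted (326,332). 50 g next.

{"fn": "arm_command", "kwargs": {"increments": [[-0.2,0.002,0,0,0,0],[-0.437,0.003,0.1,0,0,0],[-0.437,0.004,0.3,0,0,0],[-0.437,0.004,0.5,0,0,0],[-0.437,0.004,0.55,0,0,0]]}}

```text
t: 13.48
tool_pos: [0.4259, 0.2543, 0.2349]
orientation: [3.14, 0.049, -0.005]
force: [-0.5, 1.0, 1.0]
opening: 0.037
gripper_force: 0.0
```

```bash
python3 - <<'E'
from n import *
tgt(*J["50"][:2],.021)
c=read_camera("wrist");q=proj(c,[*J["50"][:2],.031]);print(q)
x,y=q.astype(int);print(blob(c,lambda im:im.min(2)>90,(x-30,y-40,x+30,y+30),20))
E
```

```text
t 13.47 tip [0.4259 0.2543 0.0489] inc [ 0.005 -0.007  0.14 ] [0.0005 0.0011 0.    ]
[321.50660691 286.12763268]
[(np.int32(873), array([325.1, 276.2]), array([308, 258,  35,  38]))]
```

{"fn": "arm_command", "kwargs": {"increments": [[0.012,0,0.04,0,0,0],[0.012,0,0.1,0,0,0],[0.012,0,0.14,0,0,0],[0.012,0,0.14,0,0,0],[0.012,0,0.14,0,0,0]]}}

```text
t: 14.15
tool_pos: [0.4292, 0.2549, 0.2088]
orientation: [-3.141, -0.049, -0.0]
force: [0.2, -0.1, 0.0]
opening: 0.0373
gripper_force: 0.0
```

```bash
python3 - <<'E'
from n import *
tgt(*J["50"][:2],.021)
c=read_camera("wrist");cv2.imwrite("pics/w6.png",c["image"][200:440,160:480,::-1])
E
```

```text
t 14.15 tip [0.4292 0.2549 0.0228] inc [-0.013 -0.005  0.009] [-0.     -0.0001  0.    ]
```

View pics/w6.png

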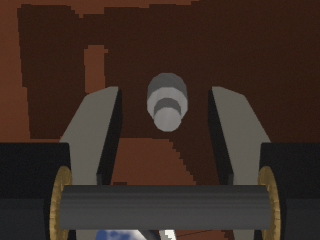

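The knob top is at full-image (327,319), between the fingers. I'll check its offset along x.

```bash
python3 - <<'E'
from n import *
c=read_camera("wrist");k=plane(c,(327,319),.031);print((k-st["tool_pos"])[:2])
E
```

```text
[-0.00193519 -0.00080914]
```

{"fn": "arm_command", "kwargs": {"increments": [[0,0,0.004,0,0,0],[0,0,0.004,0,0,0],[0,0,0.004,0,0,0],[0,0,0.004,0,0,0],[0,0,0.004,0,0,0]], "fingers": 1, "force": 20}}

```text
t: 14.88
tool_pos: [0.4291, 0.2548, 0.2077]
orientation: [3.141, 0.049, -0.0]
force: [0.0, 0.1, -0.4]
opening: 0.01
gripper_force: 20.0
```

{"fn": "arm_command", "kwargs": {"increments": [[0,0,-0.05,0,0,0],[0,0,-0.2,0,0,0],[0,0,-0.4,0,0,0],[0,0,-0.5,0,0,0],[0,0,-0.5,0,0,0]]}}

```text
t: 15.5
tool_pos: [0.4299, 0.2552, 0.3104]
orientation: [-3.139, -0.049, -0.007]
force: [0.8, 0.7, -0.8]
opening: 0.01
gripper_force: 20.0
```

```bash
python3 - <<'E'
from n import *
tgt(*case(0,-.079,.122))
tgt(*case(0,-.079,.0275))
E
```

```text
t 15.5 tip [0.4299 0.2552 0.1244] inc [0.718 0.491 0.014] [-0.0006 -0.0014  0.    ]
t 15.5 tip [0.4299 0.2552 0.1244] inc [0.716 0.491 0.487] [-0.0006 -0.0014  0.    ]
```

{"fn": "arm_command", "kwargs": {"increments": [[0.2,0.14,0,0,0,0],[0.4,0.27,0,0,0,0],[0.6,0.4,0,0,0,0],[0.7,0.48,0,0,0,0],[0.725,0.491,0,0,0,0]]}}

```text
t: 16.12
tool_pos: [0.5776, 0.16, 0.306]
orientation: [3.141, 0.046, -0.004]
force: [-0.5, -0.4, -0.5]
opening: 0.0099
gripper_force: 20.0
```

{"fn": "arm_command", "kwargs": {"increments": [[0,0,0.1,0,0,0],[0,0,0.2,0,0,0],[0,0,0.3,0,0,0],[0,0,0.35,0,0,0],[0,0,0.35,0,0,0]]}}

```text
t: 16.75
tool_pos: [0.5765, 0.1614, 0.2364]
orientation: [3.141, 0.05, -0.004]
force: [-0.1, -0.4, 0.1]
opening: 0.0101
gripper_force: 20.0
```

```bash
python3 - <<'E'
from n import *
tgt(*case(0.0018,-.079,.0277)); print(st["force"])
c=read_camera("wrist");print(proj(c,case(0,-.079,.053)));cv2.imwrite("pics/w7.png",c["image"][130:430,150:500,::-1])
E
```

```text
t 16.75 tip [0.5765 0.1614 0.0504] inc [ 0.01  -0.001  0.113] [0.0001 0.0007 0.0001]
[-0.07815228 -0.43882288  0.12098852]
[324.29453798 307.42516203]
```

View pics/w7.png

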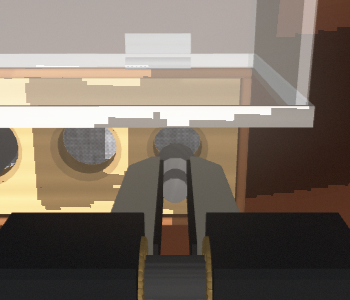

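The 50 g weight is held upright over its well, about 2 mm short in x. I'll correct and lower.

{"fn": "arm_command", "kwargs": {"increments": [[0.01,0,0.02,0,0,0],[0.01,0,0.05,0,0,0],[0.01,0,0.08,0,0,0],[0.01,0,0.105,0,0,0],[0.01,0,0.112,0,0,0]]}}

```text
t: 17.42
tool_pos: [0.5789, 0.1612, 0.2147]
orientation: [3.141, 0.049, -0.002]
force: [0.2, -0.0, -0.8]
opening: 0.0094
gripper_force: 20.0
```

{"fn": "arm_command", "kwargs": {"increments": [[0,0,0.004,0,0,0],[0,0,0.008,0,0,0],[0,0,0.012,0,0,0],[0,0,0.012,0,0,0],[0,0,0.012,0,0,0]]}}

```text
t: 18.05
tool_pos: [0.5795, 0.1613, 0.2136]
orientation: [-3.141, -0.049, -0.002]
force: [-0.9, -0.9, 5.1]
opening: 0.0099
gripper_force: 20.0
```

```bash
python3 - <<'E'
from n import *
tgt(*case(0.0018,-.079,.0277)); print(st["force"])
E
```

```text
t 18.05 tip [0.5795 0.1613 0.0276] inc [-0.005 -0.002 -0.   ] [-0.     -0.0003  0.    ]
[-0.85895242 -0.93179964  5.12152092]
```

Contact came at the expected floor height. Release, back off, and look towards the 100 g weight.

{"fn": "arm_command", "kwargs": {"increments": [[0,0,0,0,0,0],[0,0,0,0,0,0],[0,0,0,0,0,0],[0,0,0,0,0,0],[0,0,0,0,0,0]], "fingers": 0.35}}

```text
t: 18.68
tool_pos: [0.5791, 0.1613, 0.2128]
orientation: [-3.141, -0.049, 0.0]
force: [-0.6, 0.0, 0.1]
opening: 0.0303
gripper_force: 0.0
```

{"fn": "arm_command", "kwargs": {"increments": [[0,0,-0.1,0,0,0],[0,0,-0.3,0,0,0],[0,0,-0.5,0,0,0],[-0.2,0,-0.6,0,0,0],[-0.3,0,-0.6,0,0,0]]}}

```text
t: 19.3
tool_pos: [0.5189, 0.1596, 0.3372]
orientation: [-3.14, -0.05, -0.009]
force: [-0.1, 0.7, -0.9]
opening: 0.0304
gripper_force: 0.0
```

{"fn": "arm_command", "kwargs": {"increments": [[-0.15,0.02,0,0,0,0],[-0.35,0.05,0,0,0,0],[-0.38,0.06,0.2,0,0,0],[-0.38,0.06,0.3,0,0,0],[-0.38,0.06,0.3,0,0,0]], "fingers": 0.1}}

```text
t: 19.92
tool_pos: [0.443, 0.1449, 0.2728]
orientation: [3.141, 0.049, -0.002]
force: [0.4, -0.4, 0.5]
opening: 0.0421
gripper_force: 0.0
```

```bash
python3 - <<'E'
from n import *
tgt(*J["100"][:2],.0265)
c=read_camera("wrist");print([proj(c,case(0,y,.037)).round() for y in(-.079,.02)],proj(c,[*J["100"][:2],.037]));cv2.imwrite("pics/w8.png",c["image"][:,:,::-1])
E
```

```text
t 19.93 tip [0.443  0.1449 0.0868] inc [-0.021 -0.003  0.302] [0.0001 0.0005 0.    ]
[array([297., -11.]), array([ 80., -11.])] [323.82311043 272.07492526]
```

View pics/w8.png

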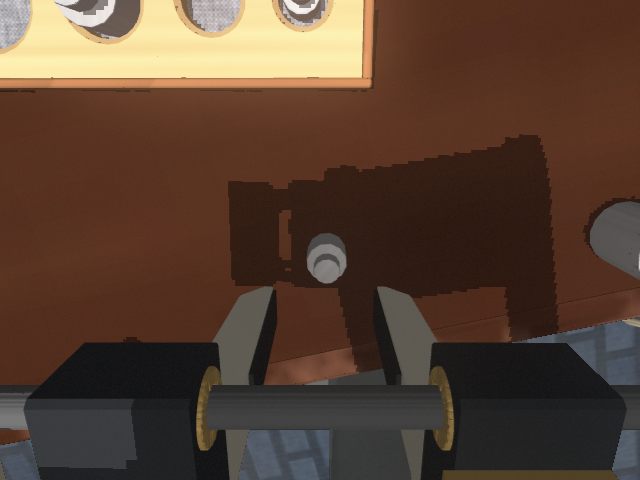

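The 100 g knob is at (327,270), predicted (324,272), so it needs a shift of about 1 mm. The 50 g and 200 g weights are in their wells at the top.

{"fn": "arm_command", "kwargs": {"increments": [[-0.017,0.003,0.1,0,0,0],[-0.017,0.003,0.2,0,0,0],[-0.017,0.003,0.28,0,0,0],[-0.017,0.003,0.304,0,0,0],[-0.017,0.003,0.304,0,0,0]]}}

```text
t: 20.6
tool_pos: [0.4405, 0.1444, 0.2125]
orientation: [-3.141, -0.049, -0.0]
force: [-0.1, 0.5, 0.1]
opening: 0.0421
gripper_force: 0.0
```

{"fn": "arm_command", "kwargs": {"increments": [[0,0,0,0,0,0],[0,0,0,0,0,0],[0,0,0,0,0,0],[0,0,0,0,0,0],[0,0,0,0,0,0]], "fingers": 1, "force": 20}}

```text
t: 21.22
tool_pos: [0.4404, 0.1443, 0.2124]
orientation: [3.141, 0.049, 0.001]
force: [0.1, -0.9, 1.9]
opening: 0.0137
gripper_force: 20.0
```

{"fn": "arm_command", "kwargs": {"increments": [[0,0,-0.05,0,0,0],[0,0,-0.2,0,0,0],[0,0,-0.4,0,0,0],[0,0,-0.5,0,0,0],[0,0,-0.5,0,0,0]]}}

```text
t: 21.85
tool_pos: [0.4409, 0.1445, 0.3144]
orientation: [-3.14, -0.049, -0.006]
force: [0.0, -0.3, -1.1]
opening: 0.0143
gripper_force: 20.0
```

```bash
python3 - <<'E'
from n import *
tgt(*case(0,-.033,.127))
E
```

```text
t 21.85 tip [0.4409 0.1445 0.1284] inc [ 0.681 -0.294  0.01 ] [-0.0003 -0.0013  0.    ]
```

{"fn": "arm_command", "kwargs": {"increments": [[0.2,-0.08,0,0,0,0],[0.4,-0.17,0,0,0,0],[0.58,-0.25,0,0,0,0],[0.66,-0.28,0,0,0,0],[0.686,-0.294,0,0,0,0]]}}

```text
t: 22.48
tool_pos: [0.5756, 0.2076, 0.3101]
orientation: [3.14, 0.049, -0.004]
force: [-0.9, 1.0, -1.1]
opening: 0.0142
gripper_force: 20.0
```

{"fn": "arm_command", "kwargs": {"increments": [[0,0,0.1,0,0,0],[0,0,0.2,0,0,0],[0,0,0.3,0,0,0],[0,0,0.35,0,0,0],[0,0,0.35,0,0,0]]}}

```text
t: 23.1
tool_pos: [0.5749, 0.2072, 0.2408]
orientation: [3.141, 0.049, -0.003]
force: [0.2, 0.4, -1.3]
opening: 0.0137
gripper_force: 20.0
```

```bash
python3 - <<'E'
from n import *
tgt(*case(0.001,-.033,.0324)); print(st["force"])
E
```

```text
t 23.1 tip [0.5749 0.2072 0.0548] inc [ 0.007 -0.002  0.112] [ 0.0002  0.0007 -0.    ]
[ 0.24773165  0.40812311 -1.28910357]
```

{"fn": "arm_command", "kwargs": {"increments": [[0.006,0,0.02,0,0,0],[0.006,0,0.05,0,0,0],[0.006,0,0.08,0,0,0],[0.006,0,0.105,0,0,0],[0.006,0,0.112,0,0,0]]}}

```text
t: 23.72
tool_pos: [0.5765, 0.2074, 0.2191]
orientation: [3.141, 0.049, -0.001]
force: [-0.2, -0.2, 0.1]
opening: 0.0139
gripper_force: 20.0
```

{"fn": "arm_command", "kwargs": {"increments": [[0,0,0.004,0,0,0],[0,0,0.008,0,0,0],[0,0,0.012,0,0,0],[0,0,0.012,0,0,0],[0,0,0.012,0,0,0]]}}

```text
t: 24.35
tool_pos: [0.5771, 0.2075, 0.2184]
orientation: [-3.141, -0.049, -0.002]
force: [-2.0, -1.3, 5.2]
opening: 0.0138
gripper_force: 20.0
```

```bash
python3 - <<'E'
from n import *
tgt(*case(0.001,-.033,.0324)); print(st["force"])
E
```

```text
t 24.35 tip [0.5771 0.2075 0.0324] inc [-0.005 -0.001  0.   ] [-0.     -0.0004  0.    ]
[-1.96749668 -1.33719604  5.20396001]
```

{"fn": "arm_command", "kwargs": {"increments": [[0,0,0,0,0,0],[0,0,0,0,0,0],[0,0,0,0,0,0],[0,0,0,0,0,0],[0,0,0,0,0,0]], "fingers": 0.35}}

```text
t: 24.98
tool_pos: [0.5767, 0.2075, 0.2173]
orientation: [-3.141, -0.049, 0.0]
force: [-0.4, 0.5, -0.5]
opening: 0.0302
gripper_force: 0.0
```

{"fn": "arm_command", "kwargs": {"increments": [[0,0,-0.1,0,0,0],[0,0,-0.3,0,0,0],[0,0,-0.5,0,0,0],[-0.2,0.1,-0.6,0,0,0],[-0.4,0.3,-0.6,0,0,0]]}}

```text
t: 25.6
tool_pos: [0.4988, 0.1453, 0.3416]
orientation: [-3.14, -0.052, -0.01]
force: [0.2, -1.0, 0.3]
opening: 0.0303
gripper_force: 0.0
```

{"fn": "arm_command", "kwargs": {"increments": [[-0.1,0.25,0,0,0,0],[-0.2,0.5,0,0,0,0],[-0.21,0.75,0,0,0,0],[-0.21,0.9,0,0,0,0],[-0.21,0.92,0,0,0,0]], "fingers": -0.1}}

```text
t: 26.22
tool_pos: [0.4625, -0.0418, 0.339]
orientation: [3.141, 0.045, 0.003]
force: [0.0, -0.4, 0.0]
opening: 0.0508
gripper_force: 0.0
```

```bash
python3 - <<'E'
from n import *
tgt(*J["500"][:2],.046)
c=read_camera("wrist");print(proj(c,[*J["500"][:2],.062]),proj(c,[*J["500"][:2],.044]));cv2.imwrite("pics/w9.png",c["image"][:,:,::-1])
E
```

```text
t 26.23 tip [ 0.4625 -0.0418  0.153 ] inc [-0.031 -0.021  0.535] [ 0.0002 -0.0007 -0.0009]
[318.39961721 252.28559362] [318.75588886 243.80895209]
```

View pics/w9.png

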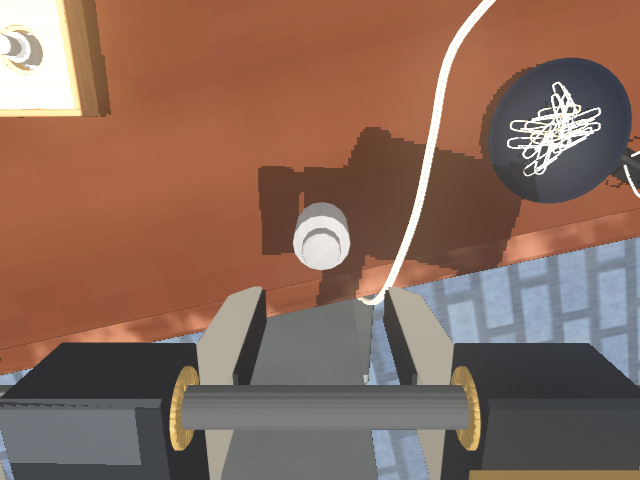

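The 500 g knob is at (321,248), predicted (318,252), so it needs about +2 mm in x and -1.3 mm in y. The dish and cable are clear.

{"fn": "arm_command", "kwargs": {"increments": [[-0.021,-0.015,0.15,0,0,0],[-0.021,-0.015,0.3,0,0,0],[-0.021,-0.015,0.45,0,0,0],[-0.021,-0.015,0.535,0,0,0],[-0.021,-0.015,0.535,0,0,0]]}}

```text
t: 26.9
tool_pos: [0.4577, -0.0366, 0.2295]
orientation: [-3.141, -0.051, 0.004]
force: [-0.4, 0.1, 0.1]
opening: 0.051
gripper_force: 0.0
```

{"fn": "arm_command", "kwargs": {"increments": [[0,0,0,0,0,0],[0,0,0,0,0,0],[0,0,0,0,0,0],[0,0,0,0,0,0],[0,0,0,0,0,0]], "fingers": 1, "force": 35}}

```text
t: 27.52
tool_pos: [0.4587, -0.0378, 0.2313]
orientation: [3.14, 0.049, 0.003]
force: [-0.0, -2.6, 5.6]
opening: 0.0248
gripper_force: 35.0
```

{"fn": "arm_command", "kwargs": {"increments": [[0,0,-0.05,0,0,0],[0,0,-0.2,0,0,0],[0,0,-0.4,0,0,0],[0,0,-0.5,0,0,0],[0,0,-0.5,0,0,0]]}}

```text
t: 28.15
tool_pos: [0.4584, -0.0373, 0.3318]
orientation: [3.141, 0.049, 0.004]
force: [-0.2, -0.7, -5.0]
opening: 0.0249
gripper_force: 35.0
```

```bash
python3 - <<'E'
from n import *
tgt(*case(0,.08,.15))
E
```

```text
t 28.15 tip [ 0.4584 -0.0373  0.1458] inc [ 0.622 -1.771 -0.02 ] [ 0.     -0.0008  0.    ]
```

{"fn": "arm_command", "kwargs": {"increments": [[0.06,-0.2,0,0,0,0],[0.12,-0.4,0,0,0,0],[0.2,-0.6,0,0,0,0],[0.27,-0.8,0,0,0,0],[0.31,-0.9,0,0,0,-0.001]]}}

```text
t: 28.78
tool_pos: [0.5139, 0.1463, 0.3281]
orientation: [3.141, 0.057, -0.006]
force: [0.4, 0.0, -5.5]
opening: 0.0248
gripper_force: 35.0
```

{"fn": "arm_command", "kwargs": {"increments": [[0.07,-0.2,0,0,0,0],[0.14,-0.4,0,0,0,0],[0.21,-0.6,0,0,0,0],[0.28,-0.8,0,0,0,0],[0.312,-0.871,0,0,0,0]]}}

```text
t: 29.4
tool_pos: [0.5706, 0.3224, 0.3282]
orientation: [3.14, 0.057, -0.004]
force: [0.0, -0.8, -3.4]
opening: 0.0251
gripper_force: 35.0
```

{"fn": "arm_command", "kwargs": {"increments": [[0,0,0.05,0,0,0],[0,0,0.15,0,0,0],[0,0,0.25,0,0,0],[0,0,0.32,0,0,0],[0,0,0.32,0,0,0]]}}

```text
t: 30.02
tool_pos: [0.57, 0.3199, 0.2639]
orientation: [3.14, 0.053, -0.006]
force: [-0.9, 0.1, -5.0]
opening: 0.0249
gripper_force: 35.0
```

```bash
python3 - <<'E'
from n import *
tgt(*case(0,.08,.0513));print(st["force"],st["opening"])
c=read_camera("wrist");cv2.imwrite("pics/w10.png",c["image"][60:430,150:640,::-1])
kz=st["tool_pos"][2]-.186+.0167;print(proj(c,[*st["tool_pos"][:2],kz]))
E
```

```text
t 30.02 tip [0.57   0.3199 0.0779] inc [ 0.009 -0.003  0.133] [0.0005 0.0012 0.0009]
[-0.89821176  0.10830561 -5.00036418] 0.02488992470910031
[324.56108146 323.28366713]
```

View pics/w10.png

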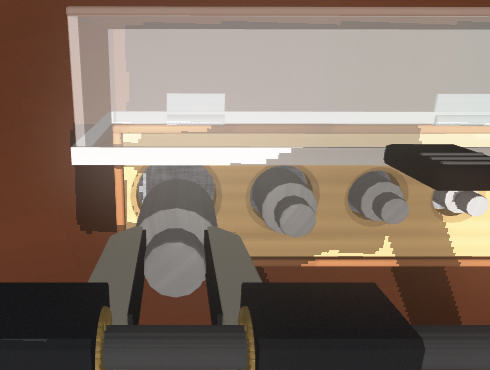

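The 500 g knob at (325,324) is centred in the pads. The 200 g, 100 g and 50 g weights all stand upright in their wells. I'll lower it.

{"fn": "arm_command", "kwargs": {"increments": [[0.009,-0.003,0.03,0,0,0.001],[0.009,-0.003,0.06,0,0,0.001],[0.009,-0.003,0.09,0,0,0.001],[0.009,-0.003,0.12,0,0,0.001],[0.009,-0.003,0.132,0,0,0.001]]}}

```text
t: 30.7
tool_pos: [0.5723, 0.3213, 0.2392]
orientation: [3.141, 0.049, -0.001]
force: [0.1, -0.5, -4.0]
opening: 0.0247
gripper_force: 35.0
```

{"fn": "arm_command", "kwargs": {"increments": [[0,0,0.004,0,0,0],[0,0,0.008,0,0,0],[0,0,0.012,0,0,0],[0,0,0.012,0,0,0],[0,0,0.012,0,0,0]]}}

```text
t: 31.32
tool_pos: [0.5726, 0.3214, 0.2377]
orientation: [-3.141, -0.049, -0.0]
force: [-0.3, 0.0, -3.7]
opening: 0.025
gripper_force: 35.0
```

```bash
python3 - <<'E'
from n import *
tgt(*case(0,.08,.0513));print(st["force"],st["opening"])
E
```

```text
t 31.32 tip [0.5726 0.3214 0.0517] inc [-0.005  0.004  0.002] [-0. -0.  0.]
[-0.34416739  0.02965319 -3.73552663] 0.024993002518609586
```

{"fn": "arm_command", "kwargs": {"increments": [[0,0,0.004,0,0,0],[0,0,0.008,0,0,0],[0,0,0.012,0,0,0],[0,0,0.012,0,0,0],[0,0,0.012,0,0,0]]}}

```text
t: 31.95
tool_pos: [0.5733, 0.3214, 0.2374]
orientation: [-3.141, -0.049, -0.004]
force: [-4.0, -4.3, 10.2]
opening: 0.0249
gripper_force: 35.6
```

{"fn": "arm_command", "kwargs": {"increments": [[0,0,-0.004,0,0,0],[0,0,-0.004,0,0,0],[0,0,-0.004,0,0,0],[0,0,-0.004,0,0,0],[0,0,-0.004,0,0,0]], "fingers": 0.1}}

```text
t: 32.58
tool_pos: [0.5725, 0.3213, 0.2357]
orientation: [3.141, 0.049, -0.001]
force: [0.5, 0.1, 0.4]
opening: 0.0415
gripper_force: 0.0
```

{"fn": "arm_command", "kwargs": {"increments": [[0,0,-0.1,0,0,0],[0,0,-0.3,0,0,0],[0,0,-0.5,0,0,0],[0,0,-0.7,0,0,0],[-0.2,0.2,-0.75,0,0,0]]}}

```text
t: 33.2
tool_pos: [0.5356, 0.2814, 0.3908]
orientation: [-3.138, -0.051, -0.011]
force: [0.2, -1.3, 0.4]
opening: 0.0421
gripper_force: 0.0
```

```bash
python3 - <<'E'
from n import *
tgt(.629,.241,.1199)
c=read_camera("wrist");cv2.imwrite("pics/w11.png",c["image"][:,:,::-1])
E
```

```text
t 33.2 tip [0.5356 0.2814 0.2048] inc [0.457 0.218 0.427] [-0.0009 -0.0022  0.0004]
```

View pics/w11.png

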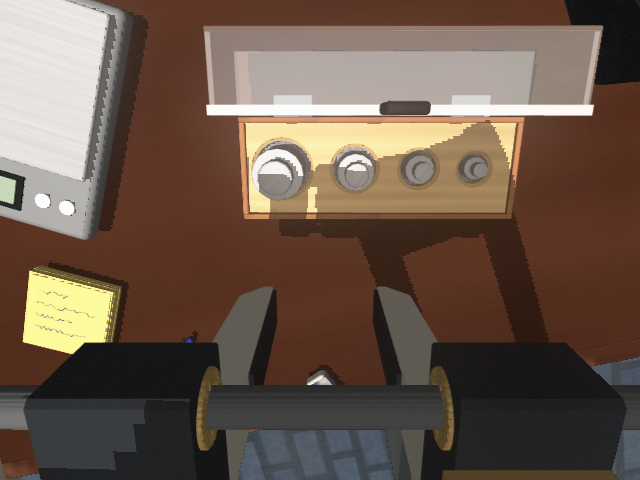

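All four weights stand in their wells, with the 500 g at (280,172), and the cover is upright with its tab at (405,107). Next I close the cover by its tab.

{"fn": "arm_command", "kwargs": {"increments": [[0.15,0.07,0,0,0,0],[0.3,0.14,0,0,0,0],[0.42,0.2,0,0,0,-0.001],[0.457,0.218,0,-0.001,-0.002,0],[0.457,0.218,0,-0.001,-0.002,0]], "fingers": -0.1}}

```text
t: 33.88
tool_pos: [0.6265, 0.2394, 0.3863]
orientation: [3.138, 0.048, -0.01]
force: [-0.6, -0.5, 0.2]
opening: 0.0512
gripper_force: 0.0
```

{"fn": "arm_command", "kwargs": {"increments": [[0,0,0.1,0,0,0],[0,0,0.2,0,0,0],[0,0,0.3,0,0,0],[0,0,0.41,0,0,0],[0,0,0.42,0,0,0]]}}

```text
t: 34.5
tool_pos: [0.625, 0.2389, 0.2984]
orientation: [3.137, 0.049, -0.017]
force: [-0.6, -0.1, -0.5]
opening: 0.0512
gripper_force: 0.0
```

```bash
python3 - <<'E'
from n import *
tgt(.629,.241,.1199);print(st["force"])
E
```

```text
t 34.5 tip [0.625  0.2389 0.1124] inc [ 0.02  -0.01  -0.038] [0.0014 0.0036 0.    ]
[-0.5574892  -0.08097474 -0.51355798]
```

{"fn": "arm_command", "kwargs": {"increments": [[0.02,-0.01,-0.036,0.001,0.003,0],[0.02,-0.01,-0.036,0.001,0.003,0],[0.02,-0.01,-0.036,0.001,0.003,0],[0.02,-0.01,-0.036,0.001,0.003,0],[0.02,-0.01,-0.036,0.001,0.003,0]]}}

```text
t: 35.12
tool_pos: [0.63, 0.2413, 0.3091]
orientation: [-3.141, -0.049, -0.005]
force: [0.8, 0.6, 0.3]
opening: 0.0514
gripper_force: 0.0
```

{"fn": "arm_command", "kwargs": {"increments": [[0,0,0,0,0,0],[0,0,0,0,0,0],[0,0,0,0,0,0],[0,0,0,0,0,0],[0,0,0,0,0,0]], "fingers": 1, "force": 30}}

```text
t: 35.75
tool_pos: [0.6301, 0.241, 0.3091]
orientation: [3.141, 0.049, 0.005]
force: [-0.6, -2.6, 0.5]
opening: 0.0221
gripper_force: 30.0
```

```bash
python3 - <<'E'
from n import *
tgt(.629,.241,.1199);print(st["force"],st["opening"])
H=case(.042,0,.024);r=np.hypot(.102,.0045);a0=np.arctan2(.0045,.102)
R0=R.from_rotvec(st["orientation"]);P=lambda th:H+np.r_[-ex*r*np.cos(th+a0),r*np.sin(th+a0)]
th0=1.65
for th in np.linspace(th0,0.0,11)[1:]:print(round(th,2),(R0.inv().apply(P(th)-P(th0))/.2).round(3))
E
```

```text
t 35.75 tip [0.6301 0.241  0.1231] inc [-0.005 -0.     0.016] [ 0.0002 -0.001  -0.    ]
[-0.61112368 -2.64901602  0.5348504 ] 0.022096579318539318
1.48 [-0.084  0.    -0.004]
1.32 [-0.168  0.     0.006]
1.16 [-0.248  0.     0.03 ]
0.99 [-0.324  0.     0.067]
0.82 [-0.393 -0.     0.116]
0.66 [-0.452 -0.     0.175]
0.5 [-0.502 -0.     0.243]
0.33 [-0.539 -0.     0.318]
0.17 [-0.563 -0.     0.399]
0.0 [-0.574 -0.     0.482]
```

{"fn": "arm_command", "kwargs": {"increments": [[-0.084,0,-0.004,0,0,0],[-0.168,0,0.006,0,0,0],[-0.248,0,0.03,0,0,0],[-0.324,0,0.067,0,0,0],[-0.393,0,0.116,0,0,0]]}}

```text
t: 36.38
tool_pos: [0.5518, 0.2384, 0.2857]
orientation: [3.141, 0.049, 0.009]
force: [7.2, -2.3, -3.7]
opening: 0.0229
gripper_force: 30.0
```

{"fn": "arm_command", "kwargs": {"increments": [[-0.059,0,0.059,0,0,0],[-0.109,0,0.127,0,0,0],[-0.146,0,0.202,0,0,0],[-0.17,0,0.283,0,0,0],[-0.178,0,0.35,0,0,0]]}}

```text
t: 37.0
tool_pos: [0.5157, 0.2374, 0.2147]
orientation: [3.14, 0.049, 0.004]
force: [-0.7, -5.1, 2.4]
opening: 0.0232
gripper_force: 30.0
```

```bash
python3 - <<'E'
from n import *
print(st["t"],st["tool_pos"]-[0,0,.186],st["force"],st["opening"],case(-.06,0,.0285))
E
```

```text
37.0 [0.51569761 0.23739726 0.02871323] [-0.72385516 -5.07050906  2.36737275] 0.02321775724679518 [0.5141815  0.23875349 0.0285    ]
```

{"fn": "arm_command", "kwargs": {"increments": [[0,0,0.015,0,0,0],[0,0,0.03,0,0,0],[0,0,0.03,0,0,0],[0,0,0.03,0,0,0],[0,0,0.03,0,0,0]]}}

```text
t: 37.62
tool_pos: [0.5166, 0.2375, 0.2123]
orientation: [3.14, 0.049, 0.006]
force: [-12.7, -9.8, 26.9]
opening: 0.0232
gripper_force: 30.0
```

{"fn": "arm_command", "kwargs": {"increments": [[0,0,0,0,0,0],[0,0,0,0,0,0],[0,0,0,0,0,0],[0,0,0,0,0,0],[0,0,0,0,0,0]], "fingers": -0.1}}

```text
t: 38.25
tool_pos: [0.5161, 0.2378, 0.2093]
orientation: [-3.141, -0.049, -0.004]
force: [-0.6, 0.3, 0.1]
opening: 0.0509
gripper_force: 0.0
```

{"fn": "arm_command", "kwargs": {"increments": [[0,0,-0.1,0,0,0],[0,0,-0.2,0,0,0],[0,0,-0.2,0,0,0],[0,0,-0.2,0,0,0],[0,0,-0.2,0,0,0]]}}

```text
t: 38.88
tool_pos: [0.5157, 0.2376, 0.2489]
orientation: [3.141, 0.049, 0.003]
force: [0.9, -0.7, 0.3]
opening: 0.0513
gripper_force: 0.0
```

{"fn": "arm_command", "kwargs": {"increments": [[0,0,0,0,0,0],[0,0,0,0,0,0],[0,0,0,0,0,0],[0,0,0,0,0,0],[0,0,0,0,0,0]], "fingers": 1}}

```text
t: 39.5
tool_pos: [0.5161, 0.2377, 0.2496]
orientation: [-3.141, -0.049, -0.005]
force: [-0.8, 0.7, 0.4]
opening: 0.006
gripper_force: 0.0
```

```bash
python3 - <<'E'
from n import *
tgt(*case(-.062,0,.034));print(st["force"],st["opening"])
E
```

```text
t 39.5 tip [0.5161 0.2377 0.0636] inc [-0.02  -0.005  0.148] [-0.    -0.001  0.   ]
[-0.82151375  0.67749843  0.42019502] 0.005995724205296687
```

{"fn": "arm_command", "kwargs": {"increments": [[-0.02,-0.005,0.08,0,0,0],[-0.02,-0.005,0.13,0,0,0],[-0.02,-0.005,0.15,0,0,0],[-0.02,-0.005,0.16,0,0,0],[-0.02,-0.005,0.165,0,0,0]]}}

```text
t: 40.12
tool_pos: [0.5115, 0.2385, 0.218]
orientation: [3.14, 0.05, -0.0]
force: [-17.8, -6.3, 28.2]
opening: 0.0005
gripper_force: 14.4
```

```bash
python3 - <<'E'
from n import *
print(st["tool_pos"]-[0,0,.186],st["force"],st["opening"])
E
```

```text
[0.51149244 0.23849533 0.03200393] [-17.8170397   -6.32494364  28.21789414] 0.0005413041440213091
```

The tab's top is at z = 32.0 mm under a 28 N press, which is the closed height. I'll retreat and hand in.

{"fn": "arm_command", "kwargs": {"increments": [[0,0,-0.1,0,0,0],[0,0,-0.3,0,0,0],[-0.1,0,-0.5,0,0,0],[-0.2,0,-0.6,0,0,0],[-0.2,0,-0.6,0,0,0]]}}

```text
t: 40.75
tool_pos: [0.472, 0.2378, 0.3391]
orientation: [-3.139, -0.05, -0.012]
force: [-0.3, 0.0, -0.1]
opening: 0.0007
gripper_force: 0.0
```

{"fn": "arm_command", "kwargs": {"increments": [[0,0,0,0,0,0],[0,0,0,0,0,0],[0,0,0,0,0,0],[0,0,0,0,0,0],[0,0,0,0,0,0]]}}

```text
t: 41.38
tool_pos: [0.4718, 0.2373, 0.3362]
orientation: [3.141, 0.049, 0.004]
force: [0.3, 0.3, 0.1]
opening: 0.0006
gripper_force: 0.0
```

```bash
python3 - <<'E'
from n import *
c=read_camera("wrist");q=proj(c,case(-.06,0,.032));print(q)
x,y=q.astype(int);print(blob(c,lambda im:im.max(2)<60,(x-40,y-40,x+40,y+40),100))
print(st["force"],close_job())
E
```

```text
[324.7148408  171.69653003]
[(np.int32(122), array([329.9, 185.7]), array([310, 175,  35,  15]))]
the job is handed in; nothing more can be done
[0.29413431 0.27790477 0.09405597] None
```

The job is handed in at about 41 s: all four weights stand in their own wells, the cover was pressed down to its closed height, and the scale and dish were left alone; the judge returned no result, so a pass isn't confirmed.

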